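# Clamp a walnut blank with the loose square key

### The arm

A 6-joint arm with a two-finger parallel gripper is mounted at the origin on the work surface. World frame = base frame: x ahead of the robot, y to its left, z up, the work surface at z = 0. Lengths are in mm, angles in rad, forces in N, time in s.
With the tool pointing down it reaches from about 275 to 825 mm from the base axis. Payload 4.9 kg.
Tool frame: the origin (TCP) lies where the fingers leave the gripper's body, on its centre line; the fingertips stand 73 mm ahead of it and the grasp point (between the pads) lies 54 mm ahead of it (ctrl.tcp_to_grasp is the distance from the TCP to the grasp point, in mm); z points along the fingers, y is the direction in which the jaws open and shut (so a half turn about z gives the same grasp; the last joint's range is limited). The gripper opens to 85 mm and grips with 20 to 120 N. Pads are 22 mm wide; open, the fingers measure 114 mm over their backs; the gripper's body (76 mm by 85 mm) begins 54 mm behind the grasp point. The pads swing forward as they close: fully open they stand 13 mm farther back than shut.
Start: joints at [1.158, 0.326, -0.193, 1.052, 0, 1.437], TCP at [151.355, 528.782, 303.881] pointing down, gripper open.
Joint ranges: [-2.65, 2.65], [-0.97, 1.79], [-1.3, 1.35], [-1.93, 2.1], [-1.47, 1.37], [-3.14, 3.14]. Speed limits (rad/s): [2.57, 2.57, 3.14, 3.14, 3.14, 3.14].

### API

Orientations are given as a unit quaternion [w, x, y, z].
In Python, from cell import ctrl gives the robot as it stands.
- The arm moves only by the shell command python3 -m jog 'ROWS' [FORCE]. ROWS is a JSON object of lists of equal length, an entry for each row: "fingers": the opening, from -1 (shut) to 1 (fully open); "linear": the shift along the tool's x, y, z in mm, a list of three; "angular": the turn, a rotation vector about the tool's x, y, z in rad, a list of three. A call has 1 to 8 rows; each row is the pose to reach, as a shift and turn from the pose commanded when the call began, along the tool's axes at that moment; what a row does not reach only later rows make up. A row lasts 1/10 s, in which the tool goes at most 50 mm and 8.59 degrees, less where a joint would pass 70% of its speed; a pose out of reach is approached as far as the arm can. A call with a gripper value outside its range is refused whole. The fingers move at their own pace and stop on an object; FORCE is the grip in N (left out, the last holds). Time passes only in rows, so rows that repeat a pose let the fingers close. It gives the time, the measured TCP pose, the force and the opening at its end, in the units of the state.
- ctrl.sense(): the state, without advancing time (a new reading comes with each control period).
- ctrl.get_image(name): name is "scene" or "top"; returns a dict with "img" (400x640x3 uint8, red, green, blue), "mtx" (3x3 intrinsics, pixels), "k1" (the pictures are not rectified: a ray, as slopes to the right and down, at radius r is drawn at 1 + k1 r^2 times it, then the intrinsics apply), "rvec" (rotation vector, rad) and "tvec" (3), from world to camera coordinates, as OpenCV has them. Camera axes: x right, y down, z forward; pixel columns grow to the right and rows downward; lengths in mm; the calibration is good to about 2 mm. A picture is of the moment at which its call begins. There is no depth.
- ctrl.hand_in(): hands the job in, once; it reports no verdict.
The state is a dict: "clock": time; "qpos": joint angles; "qd": joint speeds; "effort": joint torques, N m; "eef_pos": TCP position; "tool_rot": TCP orientation; "ft_force": force on the tool from outside, world axes, zero at the start; "ft_torque": the same for the moment, N m; "finger_gap": finger opening in mm.
Only numpy, scipy, OpenCV 4.12 (cv2) and the standard library are available. Lean on these libraries where they do the work, as an engineer would, in place of code of your own. Each camera call takes 0.05 s, during which the arm holds its last target.

### The job

Take the T-handled square key from the wooden tool rack and push it gently fully home in the recessed socket of the clamping board's cam. Then turn it clockwise, seen from above, until the walnut blank is held firmly against the fence but not crushed. Let go and leave the key standing in the socket, and leave the other two tools in the rack where they are.

Things in the scene. Friction and masses are not known exactly. Their poses are not given: they have to be found in the camera images.
- key_tip (a point): centre of the key's foot, the bottom of the square shank; axes as the key's
- key_bar (a point): centre of the T bar, 77 mm above the foot, where to grasp it across its 14 mm (along the key's x); axes as the key's
- key: Bright steel T-handled key, about 200 g, hanging upright by its flange in one of the rack's holes. Origin at its foot, z up the shank, y along the T bar, the square's sides along x and y. Above the foot: square shank 12 x 12 mm up to 34 mm, its last 2 mm tapered to 8.4 mm; round flange 28 mm across up to 40 mm; stem 14 mm across; T bar 64 (y) x 14 x 14 mm centred at 77 mm
- board: Plywood clamping board fixed to the bench, 230 x 160 x 18 mm, origin under its centre. It carries the fence (+y side), an end stop (+x end) and a steel cam disc 48 mm across, set 6 mm off centre, that turns about the vertical socket axis at x 0, y -20 mm. Turning the cam clockwise (from above) pushes the blank to the fence
- socket_mouth (a point): centre of the rim of the cam's steel collar (36 mm across), 54 mm above the bench, axes as the board's (not turning with the cam). Below it: a round recess 24 mm across, 6 mm deep; in its floor the square socket, 13.5 mm wide, 14 mm deep. The square's angle varies and is not measured: find it by eye, or rest the key lightly on it and turn until it drops in (repeats every quarter turn)
- socket_floor (a point): centre of the bottom of the square socket, 20 mm below the mouth, where the foot of a fully seated key rests; axes as the board's. The cam's bearing is stiff (0.12 Nm): it stays where left and does not turn under a key rubbing with 5 N. Turned clockwise, the cam meets the wood after 0.4 to 1.5 rad; then the moment climbs by some 0.1 Nm each 0.07 rad: 0.35 to 0.55 Nm holds firmly, from about 0.8 crushes
- fence: Pale wooden fence 220 x 22 x 34 mm on the board with an end stop at its +x end; origin at the middle of its lower edge on the face that looks at the blank (board y +55 mm), axes as the board's
- blank: Loose walnut blank 150 x 50 x 30 mm lying on the board between cam and fence, long side along the fence with a gap of some 0.5 to 2 mm; origin under its centre
- rack: Fixed wooden tool rack 70 (x) x 210 (y) x 50 mm, origin under its centre; three square holes 23 mm wide, 42 mm deep at y -68, 0 and +68 mm
- awl: bystander: awl with a pear-shaped wooden handle 26 mm across standing in a rack hole, its top 88 mm above the bench; origin at its foot
- punch: bystander: punch with a straight wooden handle 19 mm across on a brass collar, standing in a rack hole, its top 83 mm above the bench; origin at its foot
Mind the look-alikes: they are no part of the job. What is shaped like the key but black is not meant. Leave any turquoise look-alike of the blank alone.

How it is judged (in metres and radians):
On the way:
1. the key is fully home in the socket (horizontal distance between key_tip and socket_floor below 0.003 m and z of key_tip in the frame of socket_floor below 0.003 m), for 0.2 s.
At the end, for the whole second after the job is handed in: The key stands fully home in the socket (foot within 3 mm of the socket floor's centre sideways and in height), the blank lies on the fence (its centre no more than 28 mm from the fence's face) pressed with 8 to 50 N, and all is released and still (all of step 1 and y of blank in the frame of fence above -0.028 m and contact force between fence and blank between 8 and 50 N and linear speed of key below 0.02 m/s); the robot touches nothing.
It fails at once if the blank is crushed: over 50 N between it and the fence (contact force between fence and blank above 50 N).
It fails at once if the awl or the punch is moved by more than 20 mm (distance of any of awl, punch from where it was at the start of the episode above 0.02 m).
It fails at once if the key is rammed: pressed on the clamping board or its socket with over 60 N while not yet home (contact force between key and board above 60 N and z of key_tip in the frame of socket_floor above 0.004 m).
It also fails if it takes over 72 s, if anything falls off the work surface, if the arm or the gripper's body presses on something with over 40 N, if the wrist force passes 120 N, or if a joint passes its speed limit or range.

## Working session

There is one attempt and no reset: what is moved stays moved. The work goes in short steps, Python scripts to look and compute and a shell command to move; the robot and the scene stay as the last step left them, time stands still between calls to the robot, and variables do not carry over. Pictures are saved under pics/ and viewed, and the job is handed in when it is done.

```bash
ls; mkdir -p pics; python3 - <<'E'
from cell import ctrl
import cv2
print(ctrl.sense(), ctrl.tcp_to_grasp)
for n in ("scene","top"):
    d=ctrl.get_image(n); cv2.imwrite(f"pics/{n}0.png",d["img"][:,:,::-1]); print(n,d["mtx"],d["k1"],d["rvec"],d["tvec"])
E
```

```text
pics
{'clock': 0.0, 'qpos': array([ 1.15782705e+00,  3.26946912e-01, -1.93600991e-01,  1.05199302e+00,
        2.25103655e-06,  1.43659285e+00]), 'qd': array([ 3.15979464e-04,  7.16566449e-04,  1.11032946e-03, -9.08132682e-05,
       -3.47002372e-04, -5.99454451e-05]), 'effort': array([ 5.37816304e-04, -4.43394899e+01,  2.62441653e+01,  1.54350617e-02,
        2.91546521e-04,  7.19274112e-06]), 'eef_pos': array([151.14601475, 528.34269987, 303.09358021]), 'tool_rot': array([-2.36766366e-04,  1.38931974e-01,  9.90301543e-01, -8.39550992e-04]), 'ft_force': array([-1.11433356,  0.1158609 ,  0.01605256]), 'ft_torque': array([-0.02288399, -0.02867554, -0.01950032]), 'finger_gap': 85.5335592253421} 53.900000000000006
scene [[369.79361166   0.         319.85419468]
 [  0.         369.79361166 195.29436741]
 [  0.           0.           1.        ]] 0.007981814954046408 [ 2.01498229  1.26818503 -0.5571343 ] [-279.02690719 -307.51264648 1216.34360435]
top [[453.07514645   0.         321.55563584]
 [  0.         453.07514645 199.51055104]
 [  0.           0.           1.        ]] -0.04471845300589825 [ 2.10717426 -2.14815656  0.21328802] [ 19.99397615 621.59485296 860.92616706]
```

View pics/scene0.png

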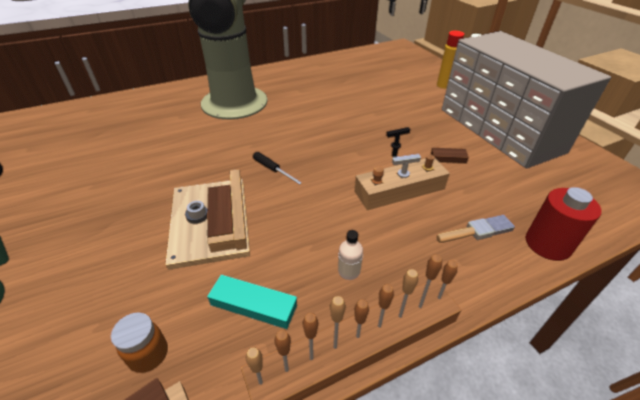

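View pics/top0.png

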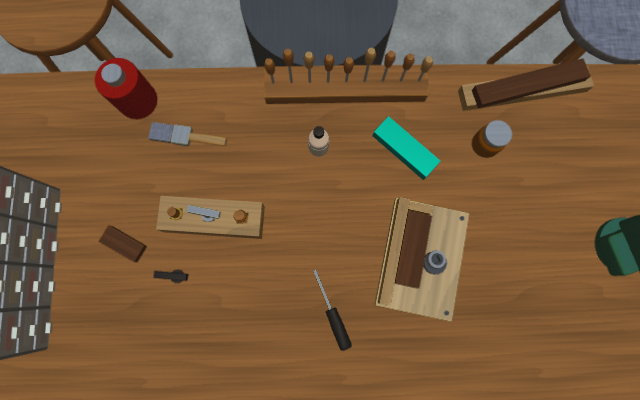

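Scene view: the rack is near (402,182), with the steel key in the middle hole at (405,162). The board is near (208,220), with its collar at (196,210). In the top view the key bar is at (203,211), the collar at (436,262), the black look-alike at (171,276) and the turquoise block at (407,147). Next I'll zoom in.

```bash
cat > h.py <<'E'
import numpy as np, cv2
from cell import ctrl
from scipy.spatial.transform import Rotation as R
def cam(d):
    Rm=cv2.Rodrigues(np.array(d["rvec"],float))[0]; return Rm,np.array(d["tvec"],float)
def ray(d,uv):
    Rm,t=cam(d); K=d["mtx"]
    p=cv2.undistortPoints(np.array([[uv]],float),K,np.array([d["k1"],0,0,0,0.]))[0,0]
    v=Rm.T@np.array([p[0],p[1],1]); return -Rm.T@t, v/np.linalg.norm(v)
def plane(d,uv,z):
    o,v=ray(d,uv); return o+v*(z-o[2])/v[2]
def two(d1,u1,d2,u2):
    o1,v1=ray(d1,u1);o2,v2=ray(d2,u2)
    s=np.linalg.lstsq(np.c_[v1,-v2],o2-o1,rcond=None)[0]
    a=o1+s[0]*v1;b=o2+s[1]*v2; return (a+b)/2,np.linalg.norm(a-b)
def proj(d,X):
    Rm,t=cam(d); return cv2.projectPoints(np.array([X],float),Rm,t,d["mtx"],np.array([d["k1"],0,0,0,0.]))[0][0,0]
def crop(d,x0,y0,w,h,s,fn):
    im=d["img"][y0:y0+h,x0:x0+w,::-1]; cv2.imwrite(fn,cv2.resize(im,None,fx=s,fy=s,interpolation=cv2.INTER_CUBIC))
E
python3 - <<'E'
from h import *
t=ctrl.get_image("top");s=ctrl.get_image("scene")
print(proj(t,[0,0,0]),proj(s,[0,0,0]),proj(t,[151,529,300]),proj(s,[151,529,300]))
print(ray(t,(320,200)),ray(s,(320,200)))
crop(t,145,185,130,60,6,"pics/t_rack.png")
crop(t,370,190,110,140,4,"pics/t_board.png")
crop(s,345,120,110,90,6,"pics/s_rack.png")
crop(s,160,165,100,105,5,"pics/s_board.png")
E
```

```text
[331.83222185 519.00042736] [234.94533526 101.71719834] [-48.56918729 509.71553429] [410.11156069  -7.20682356]
(array([449.79316536,  20.21605596, 961.89978944]), array([ 0.18612764, -0.00981223, -0.98247658])) (array([1116.37400759, -227.17590512,  594.98906698]), array([-0.65653441,  0.31640707, -0.6847256 ]))
```

View pics/t_rack.png

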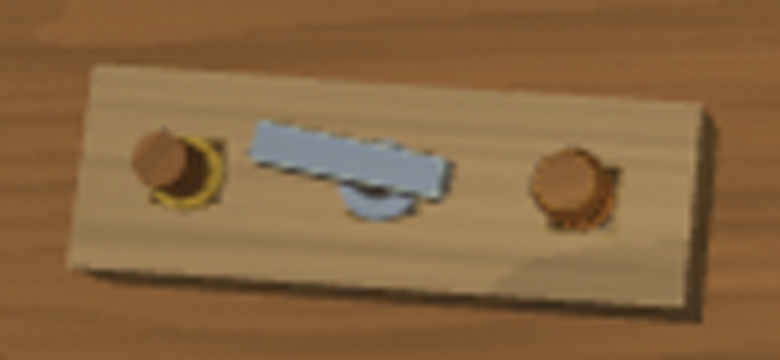

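View pics/t_board.png

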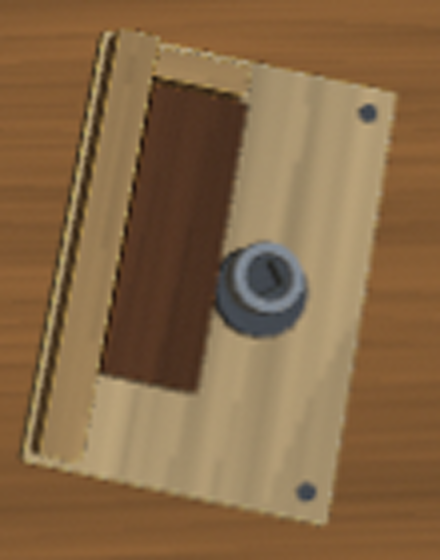

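View pics/s_rack.png

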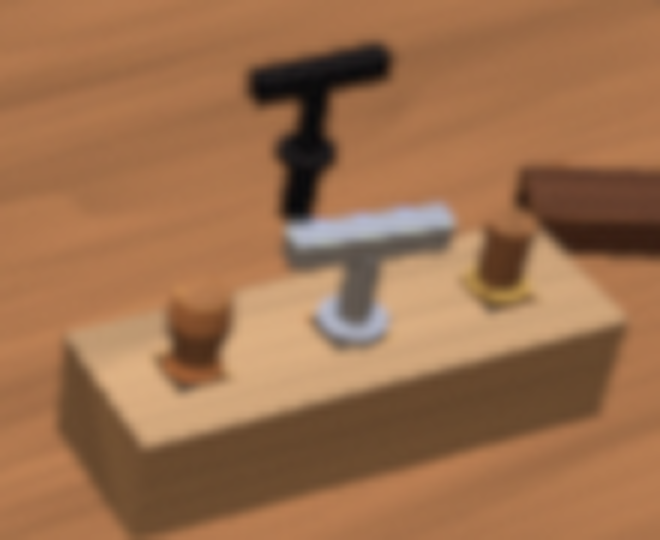

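View pics/s_board.png

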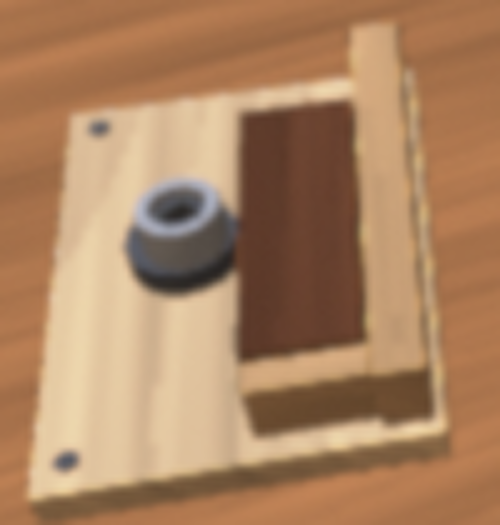

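```bash
python3 - <<'E'
from h import *
t=ctrl.get_image("top");s=ctrl.get_image("scene")
np.save("pics/t.npy",t["img"])
# key bar mask
im=t["img"].astype(int); m=((im[:,:,2]-im[:,:,0])>5).astype(np.uint8)
sub=np.zeros_like(m); sub[195:225,180:226]=m[195:225,180:226]
S=8
big=cv2.resize(t["img"][195:230,180:230],None,fx=S,fy=S,interpolation=cv2.INTER_CUBIC).astype(int)
mb=((big[:,:,2]-big[:,:,0])>-10).astype(np.uint8)
cv2.imwrite("pics/keymask.png",np.hstack([big[:,:,::-1].clip(0,255).astype(np.uint8),np.dstack([mb*255]*3)]))
# bar: opening removes flange? 
cs=max(cv2.findContours(mb,0,1)[0],key=cv2.contourArea); print("area",cv2.contourArea(cs))
print(cv2.boxPoints(cv2.minAreaRect(cs))/S+[180-.5+.5/S,195-.5+.5/S])
# collar
big=cv2.resize(t["img"][245:280,415:455],None,fx=16,fy=16,interpolation=cv2.INTER_CUBIC)
g=cv2.normalize(big,None,0,255,cv2.NORM_MINMAX); cv2.imwrite("pics/collar_t.png",g[:,:,::-1])
big=cv2.resize(s["img"][195:230,178:216],None,fx=16,fy=16,interpolation=cv2.INTER_CUBIC)
cv2.imwrite("pics/collar_s.png",cv2.normalize(big,None,0,255,cv2.NORM_MINMAX)[:,:,::-1])
E
```

```text
area 16968.0
[[184.8125     213.8125    ]
 [188.98749924 201.28750086]
 [219.84999847 211.57500076]
 [215.67499924 224.10000038]]
```

View pics/keymask.png

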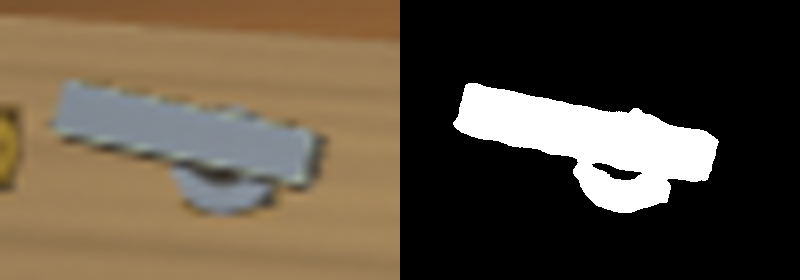

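View pics/collar_t.png

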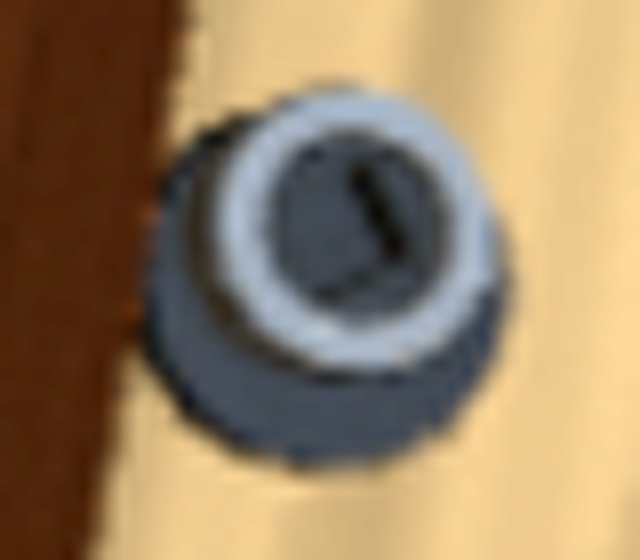

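View pics/collar_s.png

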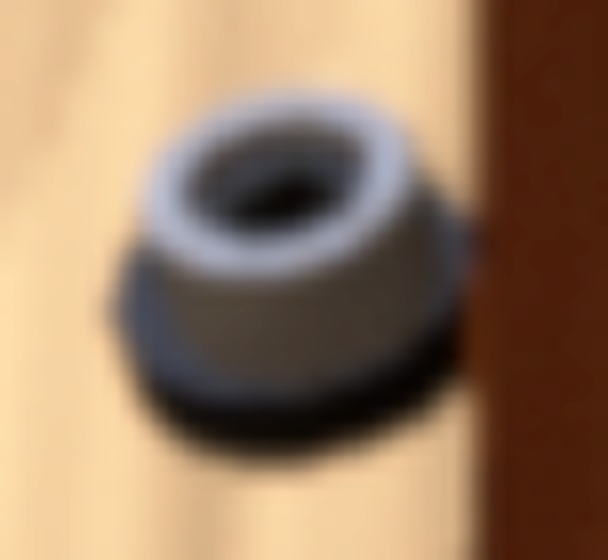

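```bash
python3 - <<'E'
from h import *
t=ctrl.get_image("top");s=ctrl.get_image("scene")
def fc(p,x0,y0,S): return ((p[0]+.5)/S-.5+x0,(p[1]+.5)/S-.5+y0)
P={k:plane(t,fc(v,180,195,8),100) for k,v in dict(TL=(65,82),BL=(55,131),TR=(318,132),BR=(308,184)).items()}
for k,v in P.items(): print(k,v)
c=sum(P.values())/4; print("bar c",c)
a=(P["TR"]+P["BR"]-P["TL"]-P["BL"])/2; print("len",np.linalg.norm(a),"ang",np.arctan2(a[1],a[0]), "w",np.linalg.norm(P["TL"]-P["BL"]),np.linalg.norm(P["TR"]-P["BR"]))
# flange: visible lower arc points at z=56 
F=[plane(t,fc(v,180,195,8),56)[:2] for v in [(172,165),(182,192),(200,207),(222,213),(248,208),(268,195),(237,105)]]
F=np.array(F);A=np.c_[2*F,np.ones(len(F))];x=np.linalg.lstsq(A,(F**2).sum(1),rcond=None)[0]
print("flange c",x[:2],"r",np.sqrt(x[2]+x[0]**2+x[1]**2))
# scene check bar
B={k:plane(s,fc(v,345,120,6),100) for k,v in dict(a=(288,228),b=(298,245),c=(445,207),d=(453,224)).items()}
for k,v in B.items(): print(k,v)
print("scene c",sum(B.values())/4)
# collar in top
big=cv2.resize(t["img"][245:280,415:455],None,fx=16,fy=16,interpolation=cv2.INTER_CUBIC)
for nm,d,x0,y0,w,h,thr in (("top",t,415,245,40,35,125),("scene",s,178,195,38,35,125)):
    big=cv2.resize(d["img"][y0:y0+h,x0:x0+w],None,fx=16,fy=16,interpolation=cv2.INTER_CUBIC).astype(int)
    m=((big[:,:,2]>thr)&(big[:,:,2]>big[:,:,0]-5)).astype(np.uint8)
    m=cv2.morphologyEx(m,cv2.MORPH_OPEN,np.ones((7,7)))
    cs,hi=cv2.findContours(m,cv2.RETR_CCOMP,cv2.CHAIN_APPROX_NONE)
    for c0 in cs:
        if len(c0)<150: continue
        Q=np.array([plane(d,fc(p,x0,y0,16),54)[:2] for p in c0[:,0,:]])
        (cx,r)=cv2.minEnclosingCircle(Q.astype(np.float32)); 
        A=np.c_[2*Q,np.ones(len(Q))];x=np.linalg.lstsq(A,(Q**2).sum(1),rcond=None)[0]
        print(nm,len(c0),"encl",cx,r,"ls",x[:2],np.sqrt(x[2]+x[0]**2+x[1]**2))
    cv2.imwrite(f"pics/cm_{nm}.png",m*255)
# socket edges z=48
E=[plane(t,fc(v,415,245,16),48)[:2] for v in [(355,170),(397,255),(325,297)]]
print("socket",E,[np.arctan2(*(E[i+1]-E[i])[::-1]) for i in (0,1)],[np.linalg.norm(E[i+1]-E[i]) for i in (0,1)])
# board corners, top z=18, from 4x crop
for n,v in dict(tl=(107,30),tr=(397,93),br=(327,524),bl=(24,460)).items(): print(n,plane(t,fc(v,370,190,4),18))
for n,v in dict(ftl=(115,32),ftr=(158,40),fbl=(38,458),fbr=(84,460)).items(): print(n,plane(t,fc(v,370,190,4),52))
E
```

```text
TL [608.29543671 267.71113944 100.        ]
BL [596.32468715 269.71790268 100.        ]
TR [594.93645749 206.08730364 100.        ]
BR [582.31242378 208.2242861  100.        ]
bar c [595.46725128 237.93515796 100.        ]
len 63.061660307493774 ang -1.789556671607691 w 12.137789905341428 12.803629213546055
flange c [595.92480596 238.41718758] r 13.970557614152918
a [587.19333888 207.35472717 100.        ]
b [597.53095401 204.79772931 100.        ]
c [601.66805905 267.95781088 100.        ]
d [611.66577404 264.12815225 100.        ]
scene c [599.5145315 236.0596049 100.       ]
top 759 encl (497.6122131347656, -220.74717712402344) 17.172584533691406 ls [ 497.73364668 -220.49272525] 16.657556851472318
top 584 encl (497.904541015625, -220.534423828125) 13.12109375 ls [ 497.88036156 -220.62739452] 12.771066494578847
scene 648 encl (501.7832336425781, -222.06884765625) 17.409082412719727 ls [ 501.55798334 -221.86383118] 16.72121740810554
scene 421 encl (500.3370666503906, -221.931884765625) 11.530220985412598 ls [ 500.13184999 -221.74490829] 10.968030863857939
socket [array([ 505.30585544, -222.25521645]), array([ 494.5365084 , -226.89298074]), array([ 489.49902502, -217.41820764])] [np.float64(-2.7349504647798355), np.float64(2.059460308091392)] [np.float64(11.725514620899547), np.float64(10.730683301106744)]
tl [ 631.857876   -151.91902089   18.        ]
tr [ 594.94716634 -305.1163629    18.        ]
br [ 373.64981042 -251.87920059   18.        ]
bl [409.40005751 -98.38243103  18.        ]
ftl [ 624.17988211 -149.78595769   52.        ]
ftr [ 619.59856211 -171.72086209   52.        ]
fbl [ 411.65831962 -101.04708961   52.        ]
fbr [ 410.16432893 -123.68833113   52.        ]
```

```bash
python3 -c "
import cv2,numpy as np
a=cv2.imread('pics/cm_top.png');b=cv2.imread('pics/cm_scene.png');cv2.imwrite('pics/cm.png',cv2.resize(np.hstack([a,b[:560]]),None,fx=.6,fy=.6))"
```

```text
(no output)
```

View pics/cm.png

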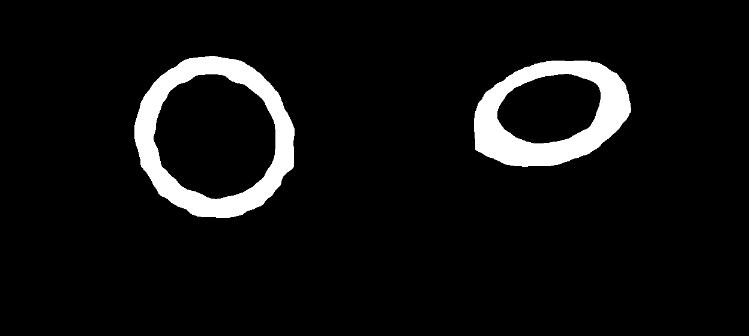

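Both views give the same key-to-socket offset to within about 1 mm:

| View | Key x, y (mm) | Collar x, y (mm) |
|---|---|---|
| Top | (595.7, 238.2) | (497.8, -220.6) |
| Scene | (599.5, 236) | (501, -221.9) |

I'll use the mean of the two. The key's x axis is at about -0.22 rad and the socket square at about 0.44 rad, modulo a quarter turn. Next I'll work out the first move.

```bash
cat >> h.py <<'E'
def st():
    s=ctrl.sense(); q=s["tool_rot"]; return s,R.from_quat([q[1],q[2],q[3],q[0]]),np.array(s["eef_pos"])
def psi(r): y=r.as_matrix()[:,1]; return np.arctan2(y[1],y[0])
def togo(target,psit):
    """tool-axes shift and turn for TCP target (world mm), jaws (tool y) at psit, pointing down"""
    s,r,p=st()
    y=np.array([np.cos(psit),np.sin(psit),0]);z=np.array([0,0,-1.]);x=np.cross(y,z)
    rt=R.from_matrix(np.c_[x,y,z])
    print("t",s["clock"],"p",p.round(2),"psi",round(psi(r),4),"f",np.round(s["ft_force"],1),"tq",np.round(s["ft_torque"],3),"gap",round(s["finger_gap"],1),"q5",round(s["qpos"][5],2))
    print("linear",(r.inv().apply(np.array(target)-p)).round(1),"ang",(r.inv()*rt).as_rotvec().round(4))
E
python3 - <<'E'
from h import *
t=ctrl.get_image("top")
print("black bar",plane(t,(171,276),90))
togo([597.5,237,260],-0.219)
E
```

```text
black bar [472.94277806 298.00236036  90.        ]
t 0.45 p [151.35 528.75 303.82] psi 1.292 f [ 0.5  0.  -0.9] tq [-0.002  0.011 -0.028] gap 85.4 q5 1.44
linear [-509.2 -157.7   43.8] ang [-1.000e-04  1.000e-04  1.511e+00]
```

```bash
python3 -m jog '{"fingers":[1,1,1,1,1,1,1,1],"linear":[[-509,-158,44],[-509,-158,44],[-509,-158,44],[-509,-158,44],[-509,-158,44],[-509,-158,44],[-509,-158,44],[-509,-158,44]],"angular":[[0,0,1.511],[0,0,1.511],[0,0,1.511],[0,0,1.511],[0,0,1.511],[0,0,1.511],[0,0,1.511],[0,0,1.511]]}'
python3 -c "
from h import *
togo([597.5,237,260],-0.219)"
```

```text
clock: 1.25
eef_pos: [486.4, 309.0, 271.0]
tool_rot: [0.0, 0.676, 0.737, 0.0]
ft_force: [0.6, 1.0, 0.1]
finger_gap: 85.3
t 1.25 p [486.43 309.01 270.99] psi 0.0856 f [0.6 1.  0.1] tq [ 0.035  0.083 -0.029] gap 85.3 q5 1.92
linear [-81.3 104.5  11. ] ang [ 0.0004 -0.0004  0.3046]
```

```bash
python3 -m jog '{"fingers":[1,1,1,1,1],"linear":[[-81,104,11],[-81,104,11],[-81,104,11],[-81,104,11],[-81,104,11]],"angular":[[0,0,0.305],[0,0,0.305],[0,0,0.305],[0,0,0.305],[0,0,0.305]]}'
python3 - <<'E'
from h import *
t=ctrl.get_image("top");s=ctrl.get_image("scene")
togo([597.5,237,260],-0.219)
crop(t,100,130,160,130,5,"pics/t1.png"); crop(s,320,20,160,180,3,"pics/s1.png")
E
```

```text
clock: 1.75
eef_pos: [596.0, 238.7, 259.4]
tool_rot: [-0.0, 0.779, 0.627, -0.0]
ft_force: [-0.6, 0.3, 0.4]
finger_gap: 85.7
t 1.85 p [594.96 239.87 259.93] psi -0.212 f [-0.9 -0.2 -0.2] tq [ 0.    -0.032 -0.033] gap 85.6 q5 2.05
linear [-2.3  3.1 -0.1] ang [-0.0008  0.0001  0.007 ]
```

View pics/s1.png

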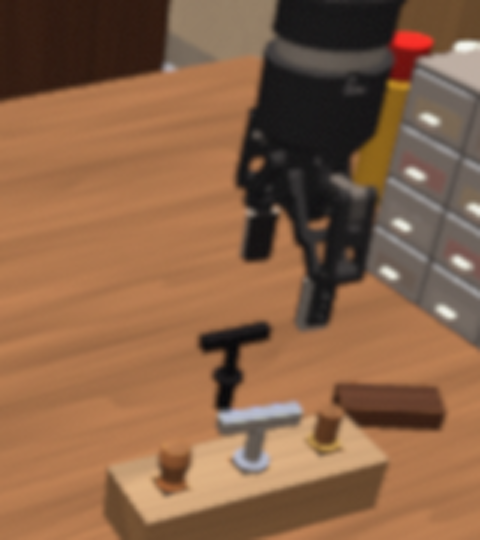

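The gripper is above the key with its fingers on either side of the bar, at about (285,290) in the crop. Next I'll descend.

```bash
python3 -m jog '{"fingers":[1,1,1,1,1,1],"linear":[[-2,3,40],[-2,3,70],[-2,3,90],[-2,3,105],[-2,3,105],[-2,3,105]],"angular":[[0,0,0.007],[0,0,0.007],[0,0,0.007],[0,0,0.007],[0,0,0.007],[0,0,0.007]]}'
python3 - <<'E'
from h import *
t=ctrl.get_image("top");s=ctrl.get_image("scene")
togo([597.5,237,147],-0.219)
crop(t,140,150,140,110,5,"pics/t2.png"); crop(s,340,60,120,140,4,"pics/s2.png")
E
```

```text
clock: 2.45
eef_pos: [597.7, 237.7, 155.6]
tool_rot: [-0.0, 0.78, 0.626, 0.0]
ft_force: [-0.8, 0.2, -0.5]
finger_gap: 85.5
t 2.55 p [598.71 237.51 156.54] psi -0.219 f [ 0.3 -0.2 -0.3] tq [-0.02  -0.049 -0.041] gap 85.4 q5 2.05
linear [-0.8 -1.1  9.5] ang [ 0.002  -0.0011  0.    ]
```

View pics/s2.png

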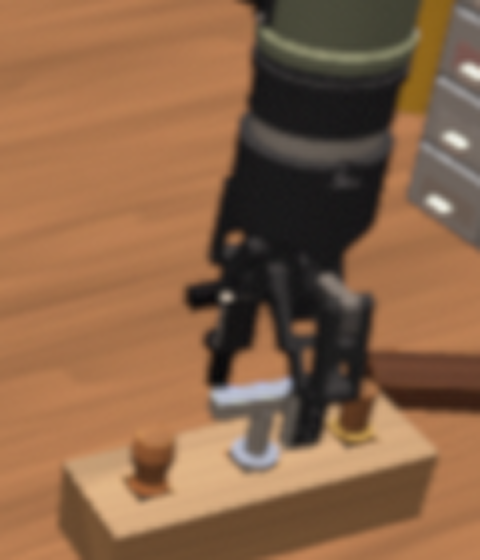

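View pics/t2.png

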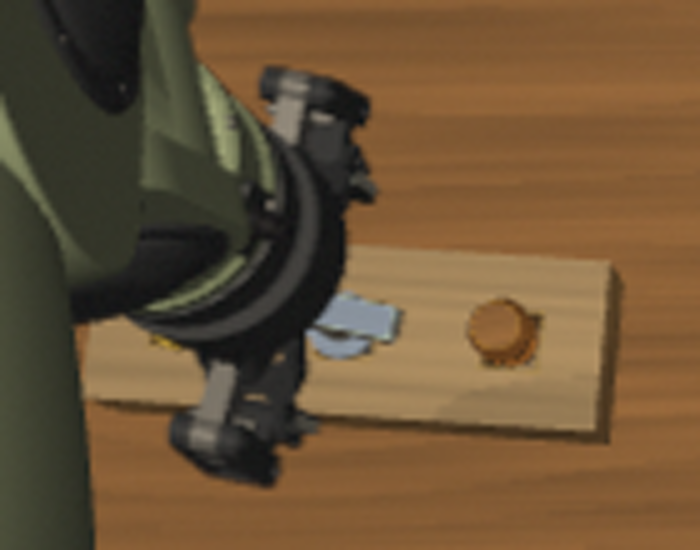

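The fingers straddle the bar: the near finger is at (305,420), the far one at (218,360), and the bar centre at (252,397). The awl and punch are clear. I'll go down and close.

```bash
python3 -m jog '{"fingers":[1,1,0,-1,-1,-1,-1,-1],"linear":[[-1,-1,9],[-1,-1,9],[-1,-1,9],[-1,-1,9],[-1,-1,9],[-1,-1,9],[-1,-1,9],[-1,-1,9]],"angular":[[0,0,0],[0,0,0],[0,0,0],[0,0,0],[0,0,0],[0,0,0],[0,0,0],[0,0,0]]}' 60
python3 -m jog '{"fingers":[-1,-1,-1,-1,-1],"linear":[[0,0,0],[0,0,0],[0,0,0],[0,0,0],[0,0,0]],"angular":[[0,0,0],[0,0,0],[0,0,0],[0,0,0],[0,0,0]]}'
python3 - <<'E'
from h import *
s=ctrl.get_image("scene")
togo([597.5,237,147],-0.219)
crop(s,340,60,120,140,4,"pics/s3.png")
E
```

```text
clock: 3.35
eef_pos: [597.2, 235.9, 146.1]
tool_rot: [0.0, 0.78, 0.625, 0.0]
ft_force: [-0.4, -0.2, 0.3]
finger_gap: 13.2
clock: 3.85
eef_pos: [597.2, 235.9, 146.1]
tool_rot: [0.0, 0.78, 0.625, 0.0]
ft_force: [0.5, 0.4, 1.9]
finger_gap: 12.8
t 3.9 p [597.22 235.94 146.06] psi -0.22 f [-0.5 -0.9  1.5] tq [-0.054  0.102  0.023] gap 12.9 q5 2.05
linear [ 1.1  0.  -0.9] ang [ 0.0002  0.     -0.001 ]
```

View pics/s3.png

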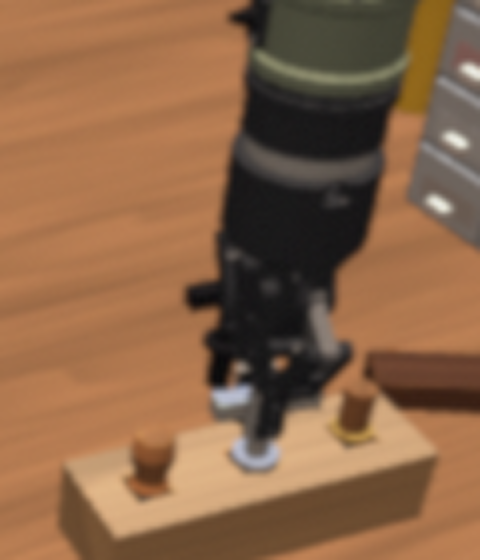

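The bar is gripped at a 13 mm gap. I'll lift straight up.

```bash
python3 -m jog '{"fingers":[-1,-1,-1,-1,-1,-1,-1,-1],"linear":[[0,0,-5],[0,0,-15],[0,0,-35],[0,0,-60],[0,0,-90],[0,0,-110],[0,0,-115],[0,0,-115]],"angular":[[0,0,0],[0,0,0],[0,0,0],[0,0,0],[0,0,0],[0,0,0],[0,0,0],[0,0,0]]}'
python3 - <<'E'
from h import *
t=ctrl.get_image("top");s=ctrl.get_image("scene")
togo([499.4,-221.2,261],0.44)
crop(t,140,130,140,110,5,"pics/t4.png"); crop(s,340,30,120,170,3.5,"pics/s4.png")
E
```

```text
clock: 4.7
eef_pos: [597.5, 236.0, 261.9]
tool_rot: [0.0, 0.78, 0.625, 0.001]
ft_force: [1.2, 0.5, -3.0]
finger_gap: 12.7
t 4.8 p [596.52 235.77 259.75] psi -0.22 f [-0.   0.1 -2. ] tq [-0.036  0.025  0.044] gap 12.8 q5 2.05
linear [-467.2    4.9   -0.8] ang [-2.0e-03  3.0e-04 -6.6e-01]
```

View pics/s4.png

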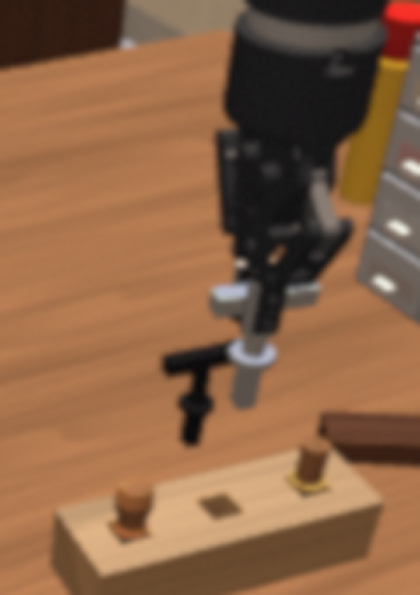

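The key is out and hanging straight in the grip, with its foot at (243,405). The awl and punch have not moved. I'll swing over to the board.

```bash
python3 -m jog '{"fingers":[-1,-1,-1,-1,-1,-1,-1,-1],"linear":[[-30,0,0],[-75,1,0],[-125,1,0],[-175,2,0],[-225,2,0],[-275,3,0],[-325,3,0],[-375,4,0]],"angular":[[0,0,-0.1],[0,0,-0.2],[0,0,-0.3],[0,0,-0.4],[0,0,-0.5],[0,0,-0.6],[0,0,-0.66],[0,0,-0.66]]}'
python3 -c "
from h import *
togo([499.4,-221.2,261],0.44)"
```

```text
clock: 5.6
eef_pos: [517.7, -132.3, 259.5]
tool_rot: [-0.001, 0.535, 0.845, -0.0]
ft_force: [0.6, 0.4, -1.4]
finger_gap: 13.1
t 5.6 p [ 517.67 -132.32  259.53] psi 0.4412 f [ 0.6  0.4 -1.4] tq [-0.049 -0.085  0.045] gap 13.1 q5 0.74
linear [-72.6 -54.5  -1.5] ang [-0.0017 -0.0019  0.0012]
```

```bash
python3 -m jog '{"fingers":[-1,-1,-1,-1,-1,-1],"linear":[[-30,-23,0],[-60,-45,0],[-72,-54,20],[-72,-54,40],[-72,-54,52],[-72,-54,52]],"angular":[[0,0,0],[0,0,0],[0,0,0],[0,0,0],[0,0,0],[0,0,0]]}'
python3 -m jog '{"fingers":[-1,-1],"linear":[[0,0,0],[0,0,0]],"angular":[[0,0,0],[0,0,0]]}'
python3 - <<'E'
from h import *
t=ctrl.get_image("top");s=ctrl.get_image("scene")
togo([499.4,-221.2,205],0.44)
crop(t,370,190,130,110,6,"pics/t5.png"); crop(s,150,100,110,120,5,"pics/s5.png")
E
```

```text
clock: 6.2
eef_pos: [499.4, -217.9, 206.2]
tool_rot: [-0.003, 0.536, 0.844, 0.0]
ft_force: [-0.2, 0.2, -2.2]
finger_gap: 13.0
clock: 6.4
eef_pos: [501.7, -218.8, 209.7]
tool_rot: [0.001, 0.535, 0.845, 0.0]
ft_force: [-0.6, -0.1, -3.1]
finger_gap: 12.9
t 6.5 p [ 501.7  -218.89  209.89] psi 0.4408 f [ 0.2 -0.3 -1.3] tq [ 0.006 -0.016  0.004] gap 12.9 q5 0.58
linear [-1.1 -3.1  4.9] ang [0.0009 0.0014 0.0008]
```

View pics/s5.png

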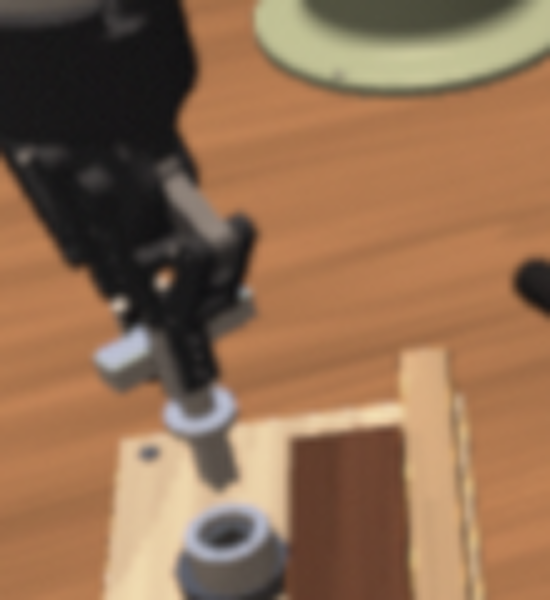

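View pics/t5.png

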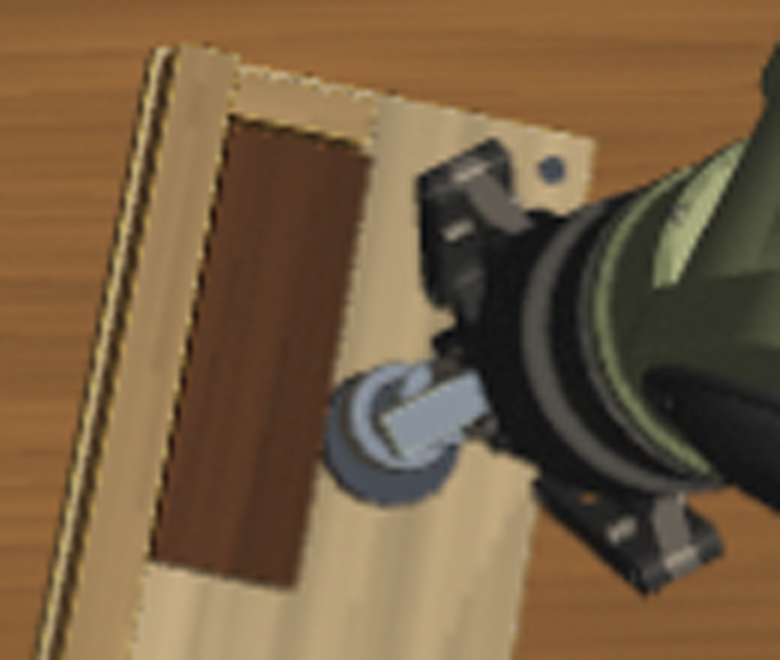

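The key hangs above the collar. In the scene crop its foot is at about (225,487), its flange at (200,408) and the collar rim at (228,537). I'll measure the flange and foot against the collar in the same camera.

```bash
python3 - <<'E'
from h import *
s=ctrl.get_image("scene")
def fc(p,x0,y0,S): return ((p[0]+.5)/S-.5+x0,(p[1]+.5)/S-.5+y0)
_,_,p=st(); zf=p[2]-130
print("zfoot",zf)
x0,y0,w,h=165,165,50,60
big=cv2.resize(s["img"][y0:y0+h,x0:x0+w],None,fx=10,fy=10,interpolation=cv2.INTER_CUBIC)
cv2.imwrite("pics/s6.png",big[:,:,::-1])
for nm,X in (("flangetop",[501.2+2.3,-222+2.3,zf+40]),("foot",[503.5,-219.7,zf]),("mouth",[501.2,-222,54])):
    u=proj(s,X); print(nm,u,(u-[x0,y0]+.5)*10-.5)
E
```

```text
zfoot 79.83615056075905
flangetop [188.62248479 182.58138455] [240.72484789 180.31384548]
foot [193.29477431 197.44784276] [287.44774313 328.97842757]
mouth [194.79734518 206.13879605] [302.47345178 415.88796051]
```

View pics/s6.png

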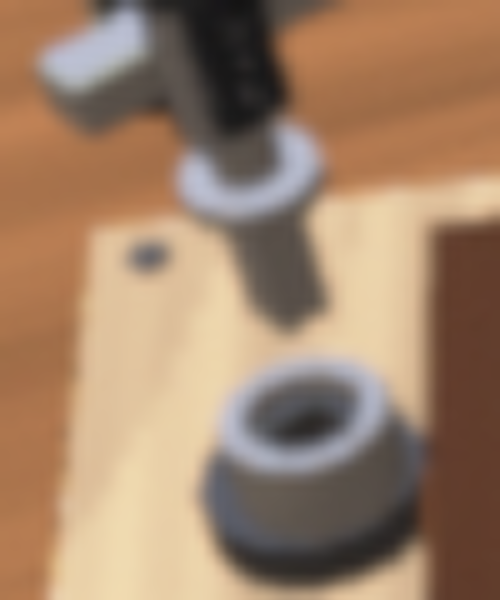

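```bash
python3 - <<'E'
from h import *
s=ctrl.get_image("scene");t=ctrl.get_image("top")
_,r,p=st(); zf=p[2]-130
x0,y0,w,h=165,165,50,60
def fc(q,x0,y0,S): return ((q[0]+.5)/S-.5+x0,(q[1]+.5)/S-.5+y0)
big=cv2.resize(s["img"][y0:y0+h,x0:x0+w],None,fx=10,fy=10,interpolation=cv2.INTER_CUBIC).astype(int)
m=((big[:,:,2]>150)&(big[:,:,2]>big[:,:,0])).astype(np.uint8); m[:100]=0;m[230:]=0
c=max(cv2.findContours(m,0,1)[0],key=cv2.contourArea)[:,0,:]
hull=cv2.convexHull(c)[:,0,:]
hull=np.array([q for q in c if cv2.pointPolygonTest(cv2.convexHull(c),(float(q[0]),float(q[1])),True)<1.5])
print("bbox",c.min(0),c.max(0))
for z in (zf+40,):
    Q=np.array([plane(s,fc(q,x0,y0,10),z)[:2] for q in hull]); 
    print("encl",cv2.minEnclosingCircle(Q.astype(np.float32)))
    A=np.c_[2*Q,np.ones(len(Q))];x=np.linalg.lstsq(A,(Q**2).sum(1),rcond=None)[0];print("ls",x[:2],np.sqrt(x[2]+x[0]**2+x[1]**2))
for q in ((290,318),(288,325)): print("foot",plane(s,fc(q,x0,y0,10),zf))
print("tcp",p)
# top view: bar visible end on plane bar top; crop 6x at 370,190: end corners
for q in ((383,413),(403,460)): print("bar end",plane(t,fc(q,370,190,6),zf+84))
E
```

```text
bbox [185 133] [314 214]
encl ((501.35272216796875, -217.5214080810547), 12.930051803588867)
ls [ 501.3825825  -217.59627541] 12.537470109494715
foot [ 500.08740425 -218.54258606   79.59564036]
foot [ 502.05027686 -219.34794704   79.59564036]
tcp [ 501.41061779 -218.96086827  209.59564036]
bar end [ 492.70354111 -185.35378656  163.59564036]
bar end [ 478.90162335 -190.38151849  163.59564036]
```

Key offset relative to the collar, from three estimates:

| Source | x (mm) | y (mm) |
|---|---|---|
| Scene camera | +0.2 | +4 |
| Top camera | +1.7 | +3.7 |
| Gripper pose | +1.5 | +3.2 |

I'll shift by (-1.2, -3.6) and lower it towards the recess.

```bash
python3 - <<'E'
from h import *
_,r,p=st(); togo([p[0]-1.2,p[1]-3.6,187],0.44)
E
```

```text
t 6.65 p [ 501.41 -218.96  209.6 ] psi 0.4404 f [-0.2 -1.3 -1.6] tq [-0.006 -0.005  0.024] gap 13.0 q5 0.58
linear [-2.7 -2.6 22.6] ang [0.0007 0.001  0.0004]
```

```bash
python3 -m jog '{"fingers":[-1,-1,-1,-1,-1,-1,-1],"linear":[[-2.7,-2.6,0],[-2.7,-2.6,0],[-2.7,-2.6,7],[-2.7,-2.6,14],[-2.7,-2.6,20],[-2.7,-2.6,20],[-2.7,-2.6,20]],"angular":[[0,0,0],[0,0,0],[0,0,0],[0,0,0],[0,0,0],[0,0,0],[0,0,0]]}'
python3 - <<'E'
from h import *
s=ctrl.get_image("scene");t=ctrl.get_image("top")
togo([500.2,-222.5,178],0.44)
crop(s,165,150,60,70,8,"pics/s7.png");crop(t,400,220,60,60,8,"pics/t7.png")
E
```

```text
clock: 7.35
eef_pos: [499.7, -222.4, 188.6]
tool_rot: [-0.0, 0.536, 0.844, 0.0]
ft_force: [-0.1, -0.2, -2.0]
finger_gap: 13.0
t 7.45 p [ 500.01 -222.64  189.09] psi 0.44 f [-0.3 -0.8 -1.3] tq [0.023 0.003 0.032] gap 12.6 q5 0.58
linear [ 0.   0.2 11.1] ang [0.0001 0.0003 0.    ]
```

View pics/s7.png

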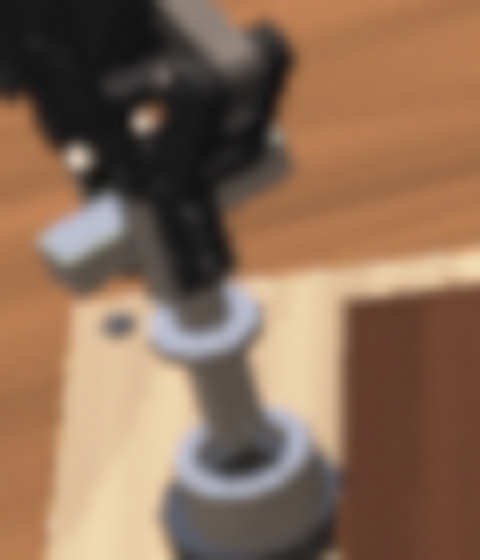

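View pics/t7.png

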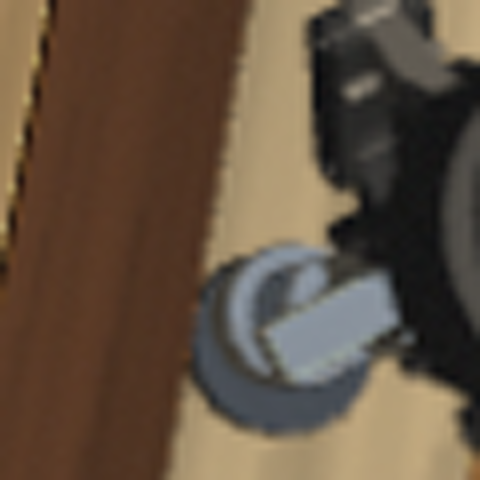

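The foot is just above the ring's opening: foot at (240,445), ring centre at about (240,455). I'll lower it in small steps and watch the force.

```bash
python3 -m jog '{"fingers":[-1,-1,-1,-1,-1],"linear":[[0,0,3],[0,0,6],[0,0,9],[0,0,9],[0,0,9]],"angular":[[0,0,0],[0,0,0],[0,0,0],[0,0,0],[0,0,0]]}'
python3 -m jog '{"fingers":[-1,-1,-1],"linear":[[0,0,1.5],[0,0,3],[0,0,3]],"angular":[[0,0,0],[0,0,0],[0,0,0]]}'
python3 -c "
from h import *
togo([500.2,-222.5,178],0.44)"
```

```text
clock: 7.95
eef_pos: [499.8, -222.5, 179.8]
tool_rot: [-0.0, 0.536, 0.844, 0.0]
ft_force: [-0.1, -0.6, -1.0]
finger_gap: 13.2
clock: 8.25
eef_pos: [499.8, -222.5, 176.8]
tool_rot: [-0.0, 0.536, 0.844, -0.0]
ft_force: [0.4, -0.1, -2.5]
finger_gap: 13.0
t 8.25 p [ 499.76 -222.52  176.78] psi 0.44 f [ 0.4 -0.1 -2.5] tq [ 0.015 -0.016 -0.012] gap 13.0 q5 0.58
linear [-0.2  0.4 -1.2] ang [-0.0002 -0.0002 -0.    ]
```

No contact yet, with the foot at about 47. I'll continue.

```bash
python3 -m jog '{"fingers":[-1,-1,-1],"linear":[[0,0,1],[0,0,2],[0,0,2]],"angular":[[0,0,0],[0,0,0],[0,0,0]]}'
python3 -m jog '{"fingers":[-1,-1,-1],"linear":[[0,0,1],[0,0,2],[0,0,2]],"angular":[[0,0,0],[0,0,0],[0,0,0]]}'
python3 -c "
from h import *
togo([500.2,-222.5,178],0.44)"
```

```text
clock: 8.55
eef_pos: [500.0, -222.6, 174.9]
tool_rot: [0.0, 0.536, 0.844, 0.0]
ft_force: [0.5, -1.0, -2.3]
finger_gap: 12.9
clock: 8.85
eef_pos: [500.0, -222.5, 172.9]
tool_rot: [0.0, 0.536, 0.844, 0.0]
ft_force: [1.1, -0.3, -2.7]
finger_gap: 13.0
t 8.85 p [ 499.99 -222.53  172.91] psi 0.4401 f [ 1.1 -0.3 -2.7] tq [ 0.069 -0.29  -0.035] gap 13.0 q5 0.58
linear [-0.1  0.2 -5.1] ang [0.0004 0.     0.0001]
```

```bash
python3 -m jog '{"fingers":[-1,-1,-1],"linear":[[0,0,1],[0,0,2],[0,0,2]],"angular":[[0,0,0],[0,0,0],[0,0,0]]}'
python3 -c "
from h import *
togo([500.2,-222.5,178],0.44)"
python3 -m jog '{"fingers":[-1,-1,-1],"linear":[[0,0,1],[0,0,2],[0,0,2]],"angular":[[0,0,0],[0,0,0],[0,0,0]]}'
python3 - <<'E'
from h import *
s=ctrl.get_image("scene")
togo([500.2,-222.5,178],0.44)
crop(s,165,150,60,70,8,"pics/s8.png")
E
```

```text
clock: 9.15
eef_pos: [500.0, -222.5, 170.9]
tool_rot: [0.0, 0.536, 0.844, 0.0]
ft_force: [1.6, 0.8, -1.9]
finger_gap: 12.6
t 9.15 p [ 499.95 -222.51  170.87] psi 0.4401 f [ 1.6  0.8 -1.9] tq [ 0.109 -0.383 -0.037] gap 12.6 q5 0.58
linear [-0.1  0.2 -7.1] ang [ 0.0003 -0.      0.0001]
clock: 9.45
eef_pos: [499.9, -222.5, 168.9]
tool_rot: [0.0, 0.536, 0.844, 0.0]
ft_force: [1.7, -0.1, -2.5]
finger_gap: 12.5
t 9.5 p [ 499.92 -222.55  168.87] psi 0.44 f [ 1.7  0.  -2.8] tq [ 0.08  -0.455 -0.012] gap 13.1 q5 0.58
linear [-0.1  0.3 -9.1] ang [ 0.0002 -0.      0.    ]
```

View pics/s8.png

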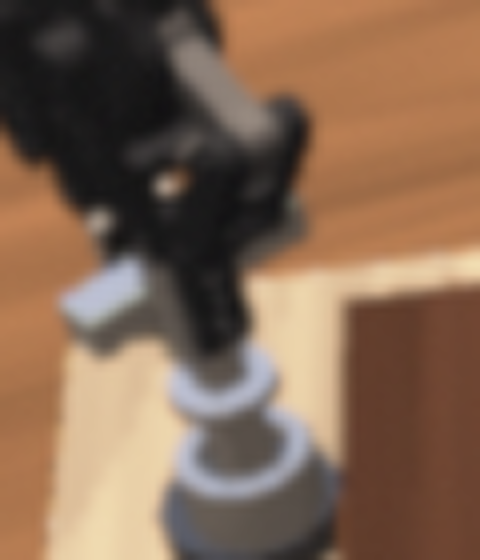

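The key is entering: the flange is at (222,383), now close above the ring. There's a slight +x side load, so I'll ease by +0.8 mm in x and keep lowering.

```bash
python3 -m jog '{"fingers":[-1,-1,-1,-1],"linear":[[-0.3,0.7,0],[-0.3,0.7,1],[-0.3,0.7,2],[-0.3,0.7,2]],"angular":[[0,0,0],[0,0,0],[0,0,0],[0,0,0]]}'
python3 -c "
from h import *
togo([500.2,-222.5,178],0.44)"
python3 -m jog '{"fingers":[-1,-1,-1],"linear":[[0,0,1],[0,0,1.5],[0,0,1.5]],"angular":[[0,0,0],[0,0,0],[0,0,0]]}'
python3 -c "
from h import *
togo([500.2,-222.5,178],0.44)"
```

```text
clock: 9.9
eef_pos: [500.3, -222.5, 166.7]
tool_rot: [-0.0, 0.536, 0.844, -0.0]
ft_force: [0.1, 0.2, -1.6]
finger_gap: 12.8
t 9.9 p [ 500.33 -222.5   166.7 ] psi 0.4399 f [ 0.1  0.2 -1.6] tq [ 0.093 -0.017  0.019] gap 12.8 q5 0.58
linear [  0.1  -0.1 -11.3] ang [-0.0006 -0.0004 -0.0001]
clock: 10.2
eef_pos: [500.5, -222.5, 165.3]
tool_rot: [-0.0, 0.536, 0.844, -0.0]
ft_force: [-0.6, -0.1, -1.1]
finger_gap: 12.6
t 10.2 p [ 500.48 -222.52  165.34] psi 0.44 f [-0.6 -0.1 -1.1] tq [-0.034 -0.004  0.033] gap 12.6 q5 0.58
linear [  0.1  -0.2 -12.7] ang [-0.0003 -0.0002 -0.    ]
```

Side load is gone and the foot is at about 35. I'll go down to bottom contact, expected near 164.

```bash
python3 -m jog '{"fingers":[-1,-1],"linear":[[0,0,0.7],[0,0,0.7]],"angular":[[0,0,0],[0,0,0]]}'
python3 -m jog '{"fingers":[-1,-1],"linear":[[0,0,0.7],[0,0,0.7]],"angular":[[0,0,0],[0,0,0]]}'
python3 -m jog '{"fingers":[-1,-1],"linear":[[0,0,0.7],[0,0,0.7]],"angular":[[0,0,0],[0,0,0]]}'
python3 -c "
from h import *
togo([500.2,-222.5,178],0.44)"
```

```text
clock: 10.4
eef_pos: [500.5, -222.5, 164.7]
tool_rot: [-0.0, 0.536, 0.844, -0.0]
ft_force: [0.1, -0.1, -1.7]
finger_gap: 12.9
clock: 10.6
eef_pos: [500.6, -222.5, 164.0]
tool_rot: [-0.0, 0.536, 0.844, -0.0]
ft_force: [0.5, -1.0, -2.1]
finger_gap: 12.7
clock: 10.8
eef_pos: [500.8, -222.6, 163.9]
tool_rot: [0.0, 0.536, 0.844, 0.0]
ft_force: [-0.3, 0.1, 3.5]
finger_gap: 12.9
t 10.8 p [ 500.79 -222.62  163.88] psi 0.44 f [-0.3  0.1  3.5] tq [0.122 0.249 0.053] gap 12.9 q5 0.58
linear [  0.4  -0.5 -14.1] ang [0.0004 0.0005 0.    ]
```

The key bottomed at 163.9 with 5 N, matching the expected 164, so it is home. I'll raise the grip and start turning clockwise, which is +z in the tool frame, watching the moment.

```bash
python3 -m jog '{"fingers":[-1,-1,-1,-1,-1],"linear":[[0,0,-0.3],[0,0,-0.3],[0,0,-0.3],[0,0,-0.3],[0,0,-0.3]],"angular":[[0,0,0],[0,0,0.05],[0,0,0.1],[0,0,0.15],[0,0,0.15]]}' 100
python3 -c "
from h import *
togo([500.2,-222.5,178],0.44)"
python3 -m jog '{"fingers":[-1,-1,-1,-1],"linear":[[0,0,0],[0,0,0],[0,0,0],[0,0,0]],"angular":[[0,0,0.05],[0,0,0.1],[0,0,0.15],[0,0,0.15]]}'
python3 -c "
from h import *
togo([500.2,-222.5,178],0.44)"
```

```text
clock: 11.3
eef_pos: [500.7, -222.9, 164.0]
tool_rot: [0.0, 0.598, 0.802, -0.0]
ft_force: [-1.6, -0.5, 3.4]
finger_gap: 11.9
t 11.3 p [ 500.65 -222.87  164.  ] psi 0.29 f [-1.6 -0.5  3.4] tq [-0.13   0.4    0.058] gap 11.9 q5 0.73
linear [  0.5  -0.3 -14. ] ang [-0.0002  0.0009 -0.15  ]
clock: 11.7
eef_pos: [500.3, -223.0, 164.0]
tool_rot: [0.0, 0.656, 0.755, -0.001]
ft_force: [-2.9, -1.7, 6.3]
finger_gap: 12.1
t 11.7 p [ 500.3  -223.04  163.96] psi 0.1409 f [-2.9 -1.7  6.3] tq [-0.358  0.815  0.089] gap 12.1 q5 0.88
linear [  0.5  -0.  -14. ] ang [-0.0012  0.0012 -0.2991]
```

```bash
python3 -m jog '{"fingers":[-1,-1,-1,-1,-1],"linear":[[-0.3,-0.8,-0.4],[-0.3,-0.8,-0.4],[-0.3,-0.8,-0.4],[-0.3,-0.8,-0.4],[-0.3,-0.8,-0.4]],"angular":[[0,0,0],[0,0,0.05],[0,0,0.1],[0,0,0.1],[0,0,0.1]]}'
python3 - <<'E'
from h import *
togo([500.2,-222.5,178],0.44)
t=ctrl.get_image("top");s=ctrl.get_image("scene")
crop(s,165,150,60,70,8,"pics/s9.png");crop(t,380,190,100,120,5,"pics/t9.png")
E
```

```text
clock: 12.2
eef_pos: [499.7, -223.2, 164.0]
tool_rot: [0.0, 0.692, 0.722, -0.0]
ft_force: [-1.8, -2.3, 2.6]
finger_gap: 11.7
t 12.2 p [ 499.73 -223.18  164.02] psi 0.0415 f [-1.8 -2.3  2.6] tq [-0.517  0.629  0.081] gap 11.7 q5 0.97
linear [  0.7   0.5 -14. ] ang [-0.0005  0.0004 -0.3985]
```

View pics/s9.png

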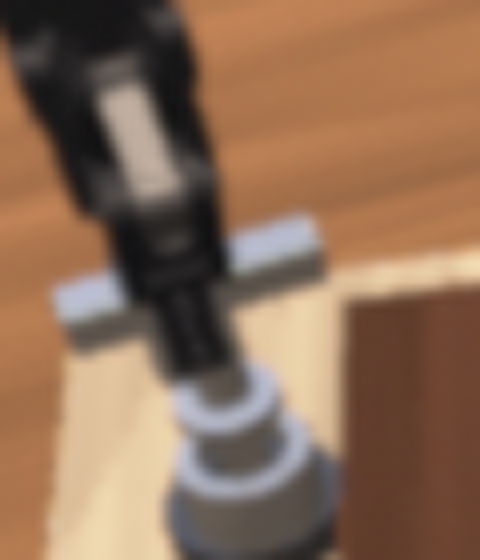

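View pics/t9.png

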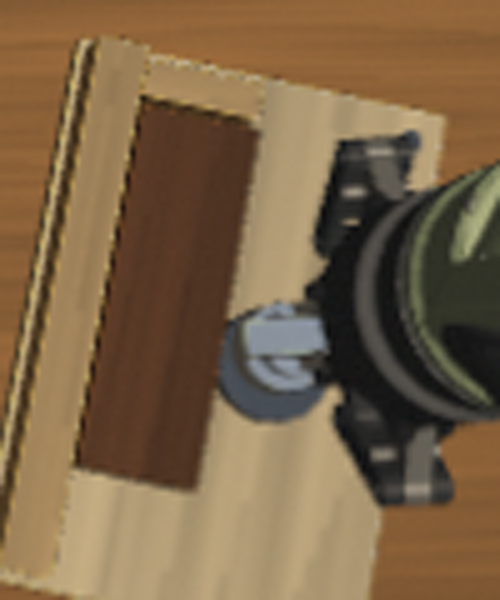

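The flange top sits about 7.5 px above the collar rim. 20 mm corresponds to 7.4 px, so the key is fully seated. I'll keep turning and keep relieving the side load.

```bash
python3 -m jog '{"fingers":[-1,-1,-1,-1],"linear":[[-0.8,-0.6,-0.2],[-0.8,-0.6,-0.2],[-0.8,-0.6,-0.2],[-0.8,-0.6,-0.2]],"angular":[[0,0,0.05],[0,0,0.1],[0,0,0.1],[0,0,0.1]]}'
python3 -c "
from h import *
togo([500.2,-222.5,178],0.44)"
python3 -m jog '{"fingers":[-1,-1,-1,-1],"linear":[[0,0,0],[0,0,0],[0,0,0],[0,0,0]],"angular":[[0,0,0.05],[0,0,0.1],[0,0,0.1],[0,0,0.1]]}'
python3 -c "
from h import *
togo([500.2,-222.5,178],0.44)"
```

```text
clock: 12.7
eef_pos: [499.2, -223.5, 164.0]
tool_rot: [-0.0, 0.727, 0.686, 0.0]
ft_force: [-2.3, -1.5, -0.0]
finger_gap: 12.7
t 12.7 p [ 499.23 -223.52  164.03] psi -0.0585 f [-2.3 -1.5 -0. ] tq [-0.237  0.402  0.062] gap 12.7 q5 1.07
linear [  1.1   0.9 -14. ] ang [-0.     -0.0006 -0.4985]
clock: 13.1
eef_pos: [499.0, -223.5, 164.1]
tool_rot: [-0.0, 0.761, 0.649, -0.0]
ft_force: [-3.6, -1.5, 0.6]
finger_gap: 12.1
t 13.1 p [ 498.99 -223.55  164.06] psi -0.1584 f [-3.6 -1.5  0.6] tq [-0.294  0.641  0.142] gap 12.1 q5 1.17
linear [  1.2   1.  -13.9] ang [-0.0006 -0.0006 -0.5984]
```

```bash
python3 -m jog '{"fingers":[-1,-1,-1,-1],"linear":[[-0.5,-0.5,0],[-0.5,-0.5,0],[-0.5,-0.5,0],[-0.5,-0.5,0]],"angular":[[0,0,0.05],[0,0,0.1],[0,0,0.1],[0,0,0.1]]}'
python3 -c "
from h import *
togo([500.2,-222.5,178],0.44)"
python3 -m jog '{"fingers":[-1,-1,-1,-1],"linear":[[0,0,0],[0,0,0],[0,0,0],[0,0,0]],"angular":[[0,0,0.05],[0,0,0.1],[0,0,0.1],[0,0,0.1]]}'
python3 -c "
from h import *
togo([500.2,-222.5,178],0.44)"
```

```text
clock: 13.5
eef_pos: [498.5, -223.8, 164.0]
tool_rot: [-0.001, 0.792, 0.61, 0.0]
ft_force: [-2.6, -0.7, -0.2]
finger_gap: 11.9
t 13.5 p [ 498.46 -223.77  164.01] psi -0.2582 f [-2.6 -0.7 -0.2] tq [0.01  0.573 0.103] gap 11.9 q5 1.27
linear [  1.7   1.3 -14. ] ang [-5.000e-04 -1.100e-03 -6.982e-01]
clock: 13.9
eef_pos: [498.3, -223.8, 164.0]
tool_rot: [-0.001, 0.822, 0.57, -0.0]
ft_force: [-3.3, 0.6, -0.2]
finger_gap: 12.4
t 13.9 p [ 498.27 -223.77  164.03] psi -0.3582 f [-3.3  0.6 -0.2] tq [0.239 0.974 0.087] gap 12.4 q5 1.37
linear [  1.9   1.3 -14. ] ang [-0.001  -0.0009 -0.7982]
```

```bash
python3 -m jog '{"fingers":[-1,-1,-1,-1],"linear":[[-0.2,-0.9,0],[-0.2,-0.9,0],[-0.2,-0.9,0],[-0.2,-0.9,0]],"angular":[[0,0,0.05],[0,0,0.1],[0,0,0.1],[0,0,0.1]]}'
python3 -c "
from h import *
togo([500.2,-222.5,178],0.44)"
python3 -m jog '{"fingers":[-1,-1,-1,-1],"linear":[[0,0,0],[0,0,0],[0,0,0],[0,0,0]],"angular":[[0,0,0.05],[0,0,0.1],[0,0,0.1],[0,0,0.1]]}'
python3 -c "
from h import *
togo([500.2,-222.5,178],0.44)"
```

```text
clock: 14.3
eef_pos: [497.7, -223.7, 164.0]
tool_rot: [-0.0, 0.849, 0.528, 0.0]
ft_force: [-2.8, 1.1, -1.4]
finger_gap: 12.3
t 14.3 p [ 497.67 -223.73  164.04] psi -0.4582 f [-2.8  1.1 -1.4] tq [0.27  0.714 0.059] gap 12.3 q5 1.47
linear [  2.2   1.7 -14. ] ang [-3.000e-04 -8.000e-04 -8.982e-01]
clock: 14.7
eef_pos: [497.4, -223.7, 164.0]
tool_rot: [-0.001, 0.874, 0.485, -0.0]
ft_force: [-4.3, 2.4, -0.6]
finger_gap: 12.4
t 14.7 p [ 497.42 -223.67  164.03] psi -0.558 f [-4.3  2.4 -0.6] tq [0.396 0.966 0.261] gap 12.4 q5 1.57
linear [  2.5   1.7 -14. ] ang [-1.00e-03 -7.00e-04 -9.98e-01]
```

```bash
python3 -m jog '{"fingers":[-1,-1,-1],"linear":[[0,-1,0],[0,-1,0],[0,-1,0]],"angular":[[0,0,0],[0,0,0],[0,0,0]]}'
python3 -c "
from h import *
togo([500.2,-222.5,178],0.44)"
python3 -m jog '{"fingers":[-1,-1],"linear":[[0,0,0],[0,0,0]],"angular":[[0,0,0],[0,0,0]]}'
python3 - <<'E'
from h import *
for i in range(5):
    t=ctrl.get_image("top"); print(ctrl.sense()["ft_force"].round(1),ctrl.sense()["ft_torque"].round(3))
E
```

```text
clock: 15.0
eef_pos: [497.1, -223.5, 164.1]
tool_rot: [-0.0, 0.875, 0.484, 0.0]
ft_force: [-2.0, 1.0, -4.0]
finger_gap: 12.3
t 15.0 p [ 497.08 -223.51  164.06] psi -0.5595 f [-2.  1. -4.] tq [0.241 0.502 0.306] gap 12.3 q5 1.57
linear [  2.5   2.1 -13.9] ang [ 2.000e-04 -1.000e-04 -9.995e-01]
clock: 15.2
eef_pos: [497.1, -223.5, 164.1]
tool_rot: [-0.0, 0.875, 0.484, 0.0]
ft_force: [-1.6, 0.6, -5.0]
finger_gap: 11.9
[-1.7 -0.3 -6. ] [0.134 0.327 0.371]
[-0.9  0.3 -5.4] [0.153 0.283 0.263]
[-0.7  0.9 -6.4] [0.14  0.278 0.331]
[-0.9  0.1 -5.7] [0.175 0.226 0.251]
[-1.3  0.5 -5.8] [0.155 0.244 0.26 ]
```

The moment has risen to about 0.28 Nm and holds, so the cam has probably met the wood. I'll take small steps with averaged readings.

```bash
cat > avg.py <<'E'
from h import *
F=[];T=[]
for i in range(6):
    im=ctrl.get_image("top"); s=ctrl.sense(); F.append(s["ft_force"]);T.append(s["ft_torque"])
print("avg f",np.mean(F,0).round(2),"tq",np.mean(T,0).round(3)); togo([500.2,-222.5,178],0.44)
E
python3 -m jog '{"fingers":[-1,-1],"linear":[[0,-0.3,0.4],[0,-0.3,0.4]],"angular":[[0,0,0.03],[0,0,0.03]]}'
python3 avg.py
python3 -m jog '{"fingers":[-1,-1],"linear":[[0,0,0],[0,0,0]],"angular":[[0,0,0.03],[0,0,0.03]]}'
python3 avg.py
```

```text
clock: 15.65
eef_pos: [496.8, -223.5, 164.1]
tool_rot: [0.0, 0.882, 0.471, 0.0]
ft_force: [-0.5, 0.6, -4.4]
finger_gap: 12.7
avg f [-0.98  0.71 -3.05] tq [0.182 0.356 0.355]
t 15.95 p [ 496.86 -223.43  164.05] psi -0.5897 f [-0.8  0.8 -1.9] tq [0.171 0.358 0.393] gap 12.4 q5 1.6
linear [  2.6   2.3 -13.9] ang [ 4.0000e-04  2.0000e-04 -1.0297e+00]
clock: 16.15
eef_pos: [496.8, -223.4, 164.1]
tool_rot: [0.0, 0.889, 0.458, 0.0]
ft_force: [-2.4, 1.8, -2.1]
finger_gap: 12.5
avg f [-1.66  0.64 -0.78] tq [0.211 0.456 0.375]
t 16.45 p [ 496.79 -223.44  164.07] psi -0.6197 f [-2.3  1.3 -0.6] tq [0.227 0.49  0.4  ] gap 12.3 q5 1.63
linear [  2.7   2.2 -13.9] ang [ 3.0000e-04  2.0000e-04 -1.0597e+00]
```

```bash
python3 -m jog '{"fingers":[-1,-1],"linear":[[0,-0.2,0],[0,-0.2,0]],"angular":[[0,0,0.03],[0,0,0.03]]}'
python3 avg.py
python3 - <<'E'
from h import *
t=ctrl.get_image("top");crop(t,380,190,100,120,5,"pics/t10.png")
E
```

```text
clock: 16.65
eef_pos: [496.6, -223.4, 164.0]
tool_rot: [0.0, 0.896, 0.444, 0.0]
ft_force: [-2.2, 0.4, -0.8]
finger_gap: 12.4
avg f [-1.71  0.7   0.67] tq [0.163 0.487 0.456]
t 16.95 p [ 496.66 -223.36  164.05] psi -0.6497 f [-1.7  0.4  1.6] tq [0.146 0.505 0.455] gap 12.2 q5 1.66
linear [  2.8   2.3 -14. ] ang [ 3.0000e-04  3.0000e-04 -1.0897e+00]
```

View pics/t10.png

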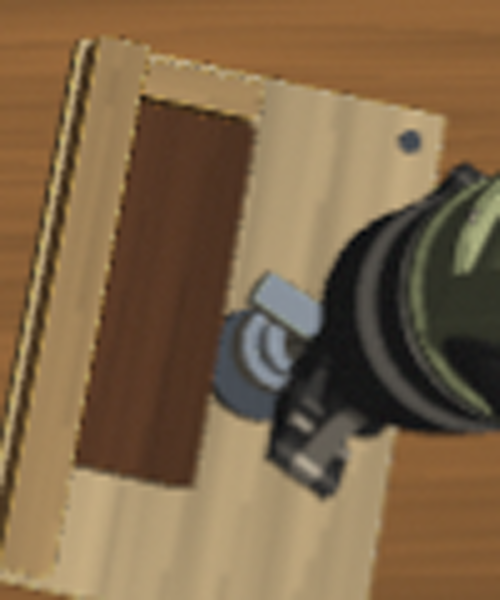

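The moment now averages 0.456 Nm, mid-window, after a steady climb. The blank's edge has moved toward the fence, from (260,130) to (250,130) in the crop. I'll release.

```bash
python3 -m jog '{"fingers":[-0.4,0,0.4,0.6,0.6,0.6],"linear":[[0,0,0],[0,0,0],[0,0,0],[0,0,0],[0,0,0],[0,0,0]],"angular":[[0,0,0],[0,0,0],[0,0,0],[0,0,0],[0,0,0],[0,0,0]]}' 
python3 avg.py
python3 - <<'E'
from h import *
s=ctrl.get_image("scene");crop(s,150,130,90,110,5,"pics/s11.png")
E
```

```text
clock: 17.6
eef_pos: [496.6, -223.3, 163.9]
tool_rot: [0.0, 0.896, 0.444, 0.0]
ft_force: [0.3, 0.4, -0.3]
finger_gap: 68.3
avg f [-0.19 -0.18 -0.01] tq [-0.016 -0.011  0.001]
t 17.9 p [ 496.54 -223.24  163.87] psi -0.65 f [ 0.9 -0.8 -0.4] tq [0.019 0.011 0.023] gap 68.5 q5 1.66
linear [  2.8   2.5 -14.1] ang [-0.    0.   -1.09]
```

View pics/s11.png

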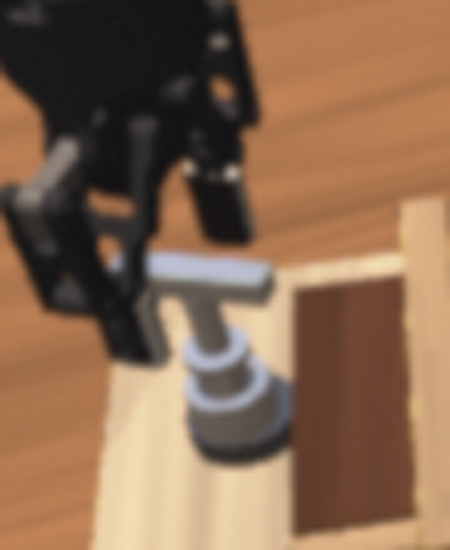

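The fingers are open and clear, and the key stands in the socket with its bar at (205,275) and flange at (213,347). The force readings are back to zero, so the moment reading had no bias. I'll retreat upward.

```bash
python3 -m jog '{"fingers":[0.6,0.6,0.6,0.6,0.6,0.6,0.6,0.6],"linear":[[0,0,-10],[0,0,-30],[0,0,-60],[0,0,-100],[0,0,-140],[0,0,-150],[0,0,-150],[0,0,-150]],"angular":[[0,0,0],[0,0,0],[0,0,0],[0,0,0],[0,0,0],[0,0,0],[0,0,0],[0,0,0]]}' 
python3 -m jog '{"fingers":[0.6,0.6,0.6,0.6,0.6],"linear":[[0,30,0],[0,70,0],[0,110,0],[0,120,0],[0,120,0]],"angular":[[0,0,0],[0,0,0],[0,0,0],[0,0,0],[0,0,0]]}' 
python3 - <<'E'
from h import *
s=ctrl.get_image("scene");t=ctrl.get_image("top");togo([500,-222,300],0.44)
crop(s,150,150,110,120,5,"pics/s12.png");crop(t,370,190,110,140,4,"pics/t12.png")
crop(t,145,185,130,60,6,"pics/t12r.png")
E
```

```text
clock: 18.75
eef_pos: [496.1, -223.0, 313.1]
tool_rot: [-0.0, 0.896, 0.444, -0.0]
ft_force: [-0.2, 1.0, -0.4]
finger_gap: 68.4
clock: 19.25
eef_pos: [592.2, -296.4, 310.3]
tool_rot: [-0.002, 0.896, 0.444, -0.001]
ft_force: [-0.2, 0.2, 0.5]
finger_gap: 68.1
t 19.35 p [ 591.1  -295.2   311.66] psi -0.65 f [ 0.1  0.1 -0.1] tq [-0.025  0.082  0.036] gap 68.5 q5 1.65
linear [   3.1 -116.8   12.2] ang [-0.0039 -0.0021 -1.09  ]
```

View pics/s12.png

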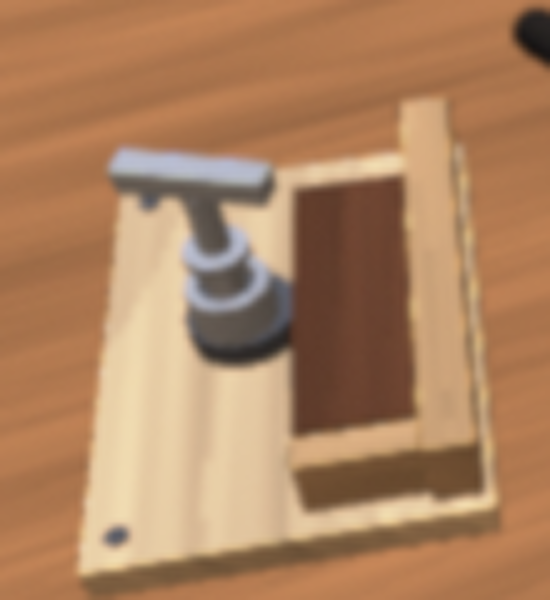

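View pics/t12.png

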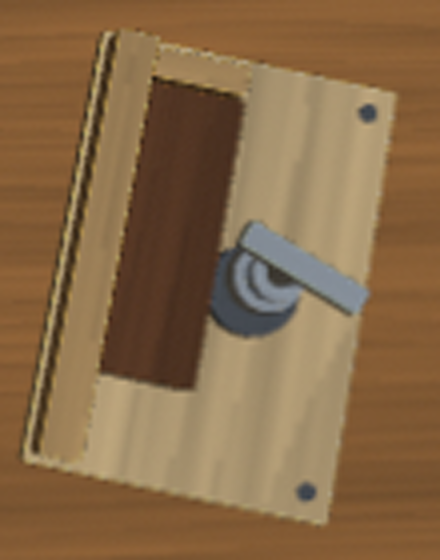

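View pics/t12r.png

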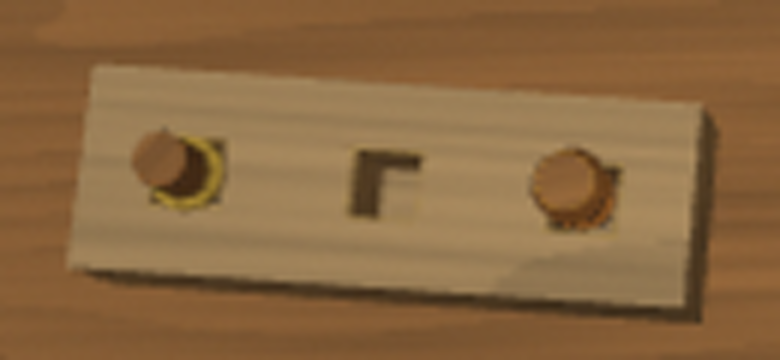

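The key stands in the socket on its own, the blank is tight along the fence, and the awl and punch sit unchanged in the rack. One numeric check before handing in.

```bash
python3 - <<'E'
from h import *
s=ctrl.get_image("scene");t=ctrl.get_image("top")
def fc(q,x0,y0,S): return ((q[0]+.5)/S-.5+x0,(q[1]+.5)/S-.5+y0)
P=[plane(t,fc(q,370,190,4),118) for q in ((256,220),(240,247),(372,293),(354,317))]
c=sum(P)/4;a=P[2]+P[3]-P[0]-P[1];print("top bar centre",c,"len",np.linalg.norm(a)/2,"keyx ang",np.arctan2(a[1],a[0])+np.pi/2)
P=[plane(s,fc(q,150,150,5),118) for q in ((118,150),(110,172),(272,164),(264,186))]
print("scene bar centre",sum(P)/4)
# blank face edge vs fence inner face, board frame (top cam), blank top z=48 / right edge
bx=np.array([222.5,-53.5])/np.hypot(222.5,53.5);by=np.array([-bx[1],bx[0]]);o=np.array([497.8,-220.6])+20*by
for q in ((246,98),(195,390)): print("blank cam-side edge y",(plane(t,fc(q,370,190,4),48)[:2]-o)@by)
for q in ((154,75),(102,375)): print("blank fence-side edge y",(plane(t,fc(q,370,190,4),48)[:2]-o)@by)
E
```

```text
top bar centre [ 497.40028214 -220.8698898   118.        ] len 62.1613917253323 keyx ang -0.5856144882090453
scene bar centre [ 502.23165133 -221.58977004  118.        ]
blank cam-side edge y 5.61809758778919
blank cam-side edge y 5.283600539169147
blank fence-side edge y 54.098898901349415
blank fence-side edge y 52.11938254711104
```

```bash
python3 -c "
from cell import ctrl
print(ctrl.hand_in())"
```

```text
the job is handed in; nothing more can be done
None
```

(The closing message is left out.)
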